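# Press a connector cover home with the pedal-operated clamp

## Robot

A 6-joint arm with a two-finger parallel gripper is mounted at the origin on the work surface. World frame = base frame: x ahead of the robot, y to its left, z up, the work surface at z = 0. Lengths are in m, angles in rad, forces in N, time in s.
With the tool pointing down it reaches from about 0.4 to 0.925 m from the base axis. Payload 12.5 kg.
Tool frame: the origin (TCP) lies between the finger pads, 19 mm behind the fingertips; this is the grasp point; z points along the fingers, y is the line along which they close (so a half turn about z gives the same grasp; the last joint's range is limited). The gripper opens to 95 mm and grips with 3 to 60 N. Pads are 20 mm wide; open, the fingers measure 119 mm over their backs; the gripper's body (75 mm by 180 mm) begins 59 mm behind the grasp point.
Start: joints at [-1.417, 0.491, 1.559, -0, 1.092, -0.106], TCP at [0.161, -0.604, 0.233] pointing down, gripper open.
Joint ranges: [-3.1, 3.1], [-0.84, 2.19], [0.05, 2.79], [-1.13, 4.28], [0.06, 2.93], [-2.69, 2.69]. Speed limits (rad/s): [2.22, 2.22, 2.79, 3.14, 3.14, 3.14].

## Interface

Orientations are given as a 3x3 rotation matrix whose columns are the frame's x, y, z axes.
In Python, from plant import robot, eyes gives the robot as it stands. The module is installed in compiled form; this text tells all that it offers.
- The arm moves only by the tool drive_tool, never from a script. Its argument "rows" is a list of rows, each a list of 7 numbers: the shift along the tool's x, y, z normalised to -1 to 1, where 1 is 7.5 cm, then the turn, a rotation vector about the tool's x, y, z normalised to -1 to 1, where 1 is 0.1 rad, then the opening, from -1 (shut) to 1 (fully open). A call has 1 to 12 rows; each row shifts and turns the commanded pose from where the row before left it, along the tool's axes as they then stand; what a row does not reach is not made up. A row lasts 1/8 s, in which the tool goes at most 62.5 mm and 10.7 degrees, less where a joint would pass 70% of its speed; a pose out of reach is approached as far as the arm can. A call with a number of a shift or a turn outside -1 to 1 is refused whole. A call with a gripper value outside its range is refused whole. The fingers move at their own pace and stop on an object; "squeeze" is the grip in N (left out, the last holds). Time passes only in rows, so rows that do not move let the fingers close. It gives the time, the measured TCP pose, the force, the opening and the grip force at its end, in the units of the state.
- robot.state(): the state, without advancing time (a new reading comes with each control period).
- eyes.get_image(name): name is "scene" or "top"; returns the picture (400x640x3 uint8, red, green, blue); there is no depth.
- eyes.get_calibration(name): a dict with "fov_y" (degrees; the focal length in pixels is half the picture's height over the tangent of half this angle, whatever the lens; pixels are square), "cx", "cy" (the principal point, pixels), "xyz" and "rotation" of the camera in the world. Camera axes: x right, y down, z forward; pixel columns grow to the right and rows downward; lengths in m; the calibration is good to about 2 mm. A picture is of the moment at which its call begins. get_calibration takes no time and is no camera call.
- robot.hand_in(): hands the job in; it is judged then, once.
The state is a dict: "time": time; "q": joint angles; "qd": joint speeds; "effort": joint torques, N m; "ee_pos": TCP position; "eef_rot": TCP orientation; "contact_force": force on the tool from outside, world axes, zero at the start; "ft_torque": the same for the moment, N m; "grip_width": opening from 0.0 (shut) to 1.0 (fully open); "finger_force": force on a finger pad.
Only numpy, scipy, OpenCV 4.12 (cv2) and the standard library are available. Lean on these libraries where they do the work, as an engineer would, in place of code of your own. Each camera call takes 0.05 s, during which the arm holds its last target. There are 200 camera calls.

## Task

In the stock tray one connector housing is longer than its two neighbours, and its light-coloured rear cover still stands proud. Stand it cover up in the nest of the clamping fixture, push the foot pedal right down to its stop and keep it there for about half a second so that the clamp presses the cover home (do not push the cover in with the gripper), then let the pedal come back up and stand the finished housing, cover up, in the row tray that fits its length, squarely between the side walls. Leave the other housings as they are.

Things in the scene. Friction and masses are not known exactly. Their poses are not given: they have to be found in the camera images.
- long_housing: the housing to work on: dark block 60 mm long (its y), 26 wide (x), 32 high, cover on top (+z), 60 g. Origin: centre of underside. In the tray its long faces are 8 mm from the neighbours', so take it by the short ends; in the nest only the long faces are free: set it down on the bench between and take it again. A TCP 25 to 28 mm above its underside grips the block. Same after half a turn about z
- long_cover (a joint): how far the long housing's light-coloured rear cover is pressed in: 0 m = 5 mm proud (start), 0.005 m = home. It stays where it is pushed; about 4 N moves it. Cover plate 56 x 22 x 6 mm, 2 mm inside the block's outline all round
- cover_top (a point): centre of the top of that cover: 43 mm above the housing's underside when proud, 38 mm when home
- stock_tray: white stock tray, fixed. Origin: centre of underside. Floor 5 mm high; three pockets at x = -34, 0, +34 mm, housings stand in them with their length along the tray's y; ribs between pockets rise 12 mm above that floor; a 3 mm lip crosses the pocket ends 38 mm from the middle. Which housing is in which pocket varies
- nest (a point): middle of the nest's floor, 20 mm above the bench. A housing stands here with its length along the nest's y, either way round. Steel end guides, 38 mm high above the floor and flared at the top, enclose both short ends and the corners with 2 mm play; the middle 46 mm of both long faces is open to the fingers
- fixture: base plate of the clamping fixture, 12 mm high, fixed; its origin lies under the nest, axes as the nest's. It reaches 55 mm to either side in x and to +y, 215 mm to -y. The clamp stands on the -y side, 93 mm from the nest's middle and beyond; its open arm is upright, up to 205 mm above the bench, and comes no nearer than 75 mm to the nest's middle
- clamp (a joint): angle of the toggle clamp's arm: 0 rad = open (upright), 1.60 rad = closed (level over the nest, rubber pad on the cover). The pedal drives it: it closes as the pedal goes down and opens as it rises
- clamp_pad (a point): middle of the rubber pad's underside at the end of the clamp arm; 38 mm above the nest floor when closed
- treadle (a joint): angle of the foot pedal's treadle: 0 rad = up (a spring holds it there), 0.25 rad = down on its stop, treadle level. At the tread point it takes about 6 N to start, up to about 16 N near the stop; it springs back when let go
- treadle_pad (a point): tread point on top of the treadle's ribbed rubber, on its centre line, 160 mm from the hinge, 43 mm from the free (toe) end; moves with the treadle: about 81 mm above the bench when up, 42 mm on the stop. In the pedal base's frame it lies at x = 63 mm when up, 70 mm on the stop
- pedal: base of the foot pedal, 240 x 110 mm, fixed on the bench. Origin: centre of underside; the hinge runs along its y at x = -90 mm, 34 mm high; the treadle (92 mm wide) reaches from there to +x
- row_long: grey channel tray for finished long housings, fixed, 170 mm long (x), 66 mm wide inside (y), floor 4 mm high, walls 14 mm above it, closed at +x. Origin: centre of underside. Housings stand with their length along its y; a finished one is at about x = +60 mm; room for the next one's middle from x = -70 to +10 mm
- row_short: the same tray for short housings, 54 mm wide inside: too narrow for the long housing. Which of the two rows is on the left varies. The bench on the robot's side of the rows is clear
- short_housing_a: a short housing in the stock tray, 48 x 26 mm, cover proud, 43 mm high, loose: leave it. Origin: centre of underside
- short_housing_b: the other short housing in the stock tray, the same: leave it
- done_long: finished long housing in row_long, 60 x 26 x 38 mm, loose: leave it. Origin: centre of underside
- done_short: finished short housing in row_short, 48 x 26 x 38 mm, loose: leave it
Not all that is in view belongs to the job. What is shaped like the long_housing but purple is not meant. Leave any yellow look-alike of the row_long alone.

How it is judged:
On the way, in this order (a step that is already met when the one before it is completed fails the run):
1. the long housing stands in the nest, cover up and still proud, pedal up, fingers off it (x of long_housing in the frame of nest between -0.005 and 0.005 m and y of long_housing in the frame of nest between -0.005 and 0.005 m and z of long_housing in the frame of nest between -0.003 and 0.003 m and angle between long_housing's own z axis and vertical below 0.08 rad and value of joint long_cover below 0.001 m and value of joint treadle below 0.05 rad and contact force between the fingers and long_housing below 0.5 N), for 0.2 s.
2. the pedal is held down on its stop for 0.3 s and the clamp presses the cover home in the nest (x of long_housing in the frame of nest between -0.005 and 0.005 m and y of long_housing in the frame of nest between -0.005 and 0.005 m and z of long_housing in the frame of nest between -0.003 and 0.003 m and angle between long_housing's own z axis and vertical below 0.08 rad and value of joint treadle above 0.235 rad and value of joint long_cover above 0.0038 m), for 0.3 s.
At the end, for the whole second after the job is handed in: the long housing stands cover up (tilt under 0.08 rad) on the floor of row_long (within 3 mm of it), wholly in the row and square to it (within 0.13 rad, 5 mm off its centre line at most), at rest, its cover at least 3.8 mm in; the pedal is back up (under 0.03 rad) and so the clamp open (x of long_housing in the frame of row_long between -0.074 and 0.03 m and y of long_housing in the frame of row_long between -0.005 and 0.005 m and z of long_housing in the frame of row_long between 0.001 and 0.007 m and angle between long_housing's own z axis and vertical below 0.08 rad and angle between the y axis of long_housing and the y axis of row_long, either way round below 0.13 rad and value of joint long_cover above 0.0038 m and value of joint treadle below 0.03 rad and linear speed of long_housing below 0.02 m/s); the robot touches nothing.
It fails at once if the one short housing is moved more than 12 mm (distance of short_housing_a from where it was at the start of the episode above 0.012 m).
It fails at once if the other short housing is moved more than 12 mm (distance of short_housing_b from where it was at the start of the episode above 0.012 m).
It fails at once if the finished long housing is moved more than 12 mm (distance of done_long from where it was at the start of the episode above 0.012 m).
It fails at once if the finished short housing is moved more than 12 mm (distance of done_short from where it was at the start of the episode above 0.012 m).
It fails at once if the gripper pushes on the cover with more than 3 N (contact force between the fingers and long_cover_c0 above 3 N).
It also fails if it takes over 69 s, if anything falls off the work surface, if the arm or the gripper's body presses on something with over 40 N, if the wrist force passes 120 N, or if a joint passes its speed limit or range.

## Working session

There is one attempt and no reset: what is moved stays moved. The work goes in short steps, Python scripts to look and compute and a tool call to move; the robot and the scene stay as the last step left them, time stands still between calls to the robot, and variables do not carry over. Pictures are saved under pics/ and viewed, at most 10 in all, crops included, and the job is handed in when it is done.

Besides the shell and the picture viewer there is one more tool, called after "Request:" by a JSON object that holds its "fn" and its "kwargs", one argument or row to a line. drive_tool: Moves the arm, as the interface text tells. Scaled input: -1 to 1 covers 7.5 cm each way for a shift and 0.1 rad each way for a turn. Its arguments: {"type":"object","properties":{"rows":{"type":"array"},"squeeze":{"type":"number"}},"required":["rows"]}

```bash
mkdir -p pics; python3 - <<'E'
from plant import robot, eyes
import cv2
for n in ("scene","top"):
    im=eyes.get_image(n); cv2.imwrite(f"pics/{n}0.png",im[:,:,::-1]); print(n,eyes.get_calibration(n))
s=robot.state(); print(s)
E
```

```text
scene {'fov_y': 50.584144425631266, 'cx': 320.4239508583114, 'cy': 199.61296927558806, 'xyz': array([0.92500227, 0.7783011 , 0.98470827]), 'rotation': array([[-0.85643492,  0.37258252, -0.35735346],
       [ 0.51604419,  0.59805915, -0.61320767],
       [-0.01475195, -0.70958264, -0.70446778]])}
top {'fov_y': 44.11993464738116, 'cx': 318.471127189931, 'cy': 201.32217094320498, 'xyz': array([0.32621385, 0.04985079, 1.73023018]), 'rotation': array([[ 0.02732432, -0.99335274,  0.11182   ],
       [-0.99937514, -0.029655  , -0.01923298],
       [ 0.02242115, -0.1112246 , -0.99354234]])}
{'time': 0.1, 'q': array([-1.41658083e+00,  4.91525235e-01,  1.55940692e+00, -3.78151886e-06,
        1.09170662e+00, -1.05585056e-01]), 'qd': array([ 4.91884963e-05, -2.50360027e-03,  1.02026454e-03, -4.14182976e-04,
        4.40867476e-04,  2.33957685e-03]), 'effort': array([ 4.91726532e-03, -6.13621187e+01, -2.58607936e+01,  6.94036251e-02,
        4.70188691e-02, -5.69260351e-05]), 'ee_pos': array([ 0.16055325, -0.60381324,  0.23289771]), 'eef_rot': array([[ 9.66440794e-01,  2.56889402e-01, -1.64005025e-04],
       [ 2.56889432e-01, -9.66440248e-01,  1.03318865e-03],
       [ 1.06914157e-04, -1.04064682e-03, -9.99999453e-01]]), 'contact_force': array([ 0.2483694 ,  0.12337425, -0.44217866]), 'ft_torque': array([-0.01289999, -0.01511832, -0.03111392]), 'finger_force': 0.0, 'grip_width': 1.0020933734416422}
```

View pics/scene0.png

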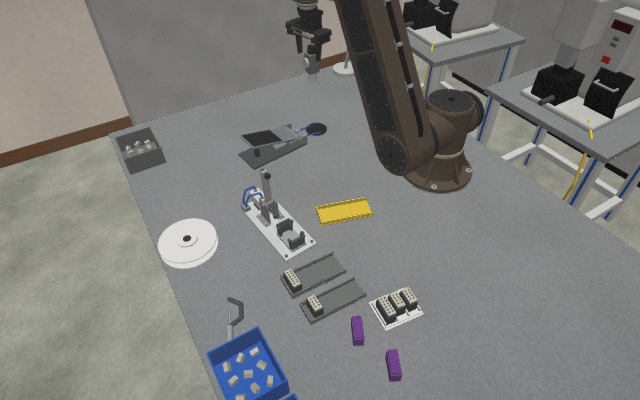

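View pics/top0.png

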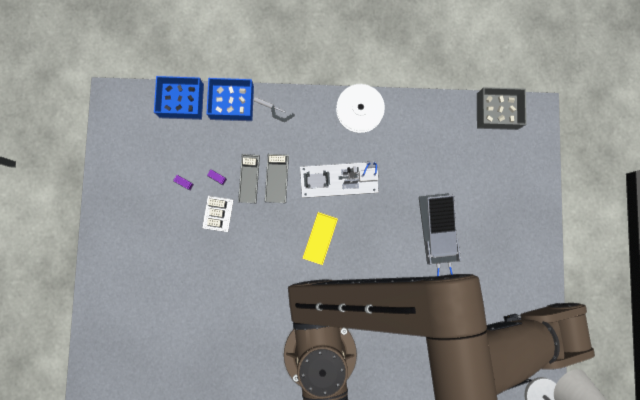

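The top view shows the stock tray near (217,213), the rows at (250,178) and (277,178), the nest at about (317,179), the clamp to its right at about (350,178) and the pedal at (440,228). I'll crop in on these.

```bash
python3 - <<'E'
import cv2,numpy as np
t=cv2.imread('pics/top0.png');s=cv2.imread('pics/scene0.png')
a=cv2.resize(t[145:235,190:390],None,fx=4,fy=4,interpolation=cv2.INTER_CUBIC)
cv2.imwrite('pics/c1.png',a)
b=cv2.resize(s[165:330,235:430],None,fx=4,fy=3.6,interpolation=cv2.INTER_CUBIC)
b=cv2.resize(s[180:330,235:430],None,fx=4,fy=4,interpolation=cv2.INTER_CUBIC)
cv2.imwrite('pics/c2.png',b)
E
```

```text
(no output)
```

View pics/c1.png

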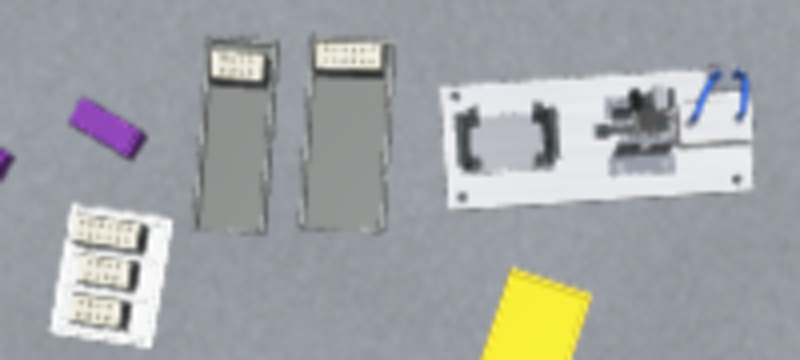

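View pics/c2.png

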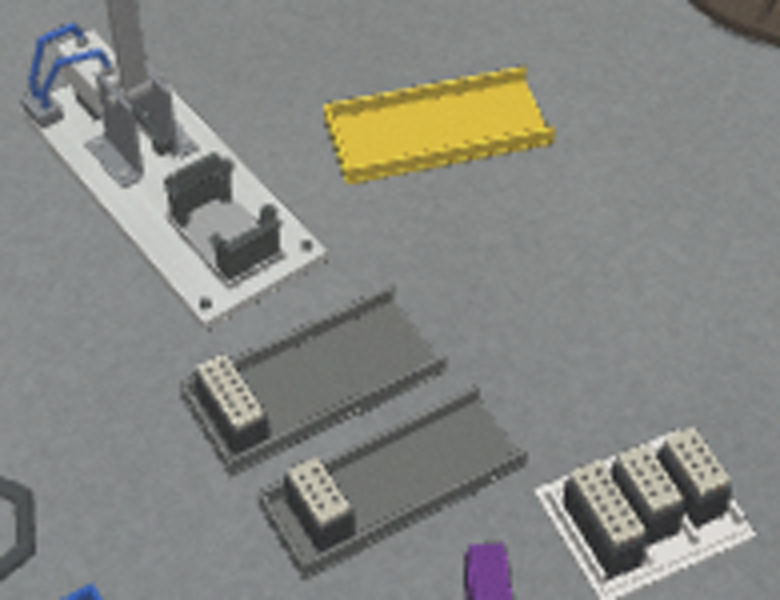

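The long housing is in the far pocket, near (217,203) in the top view and about (386,308) in the scene view. `row_long` is the right-hand grey row (277,178), since its finished piece is the longer one. Next I'll measure these with masks.

```bash
cat > h.py <<'E'
import numpy as np,cv2
from plant import robot,eyes
def cast(n,uv,z):
    c=eyes.get_calibration(n);f=200/np.tan(np.radians(c['fov_y']/2))
    uv=np.atleast_2d(np.asarray(uv,float));d=np.c_[(uv[:,0]-c['cx'])/f,(uv[:,1]-c['cy'])/f,np.ones(len(uv))]@np.array(c['rotation']).T
    return (c['xyz']+d*((z-c['xyz'][2])/d[:,2])[:,None])[:,:2]
def pix(n,p):
    c=eyes.get_calibration(n);f=200/np.tan(np.radians(c['fov_y']/2))
    q=(np.asarray(p)-c['xyz'])@np.array(c['rotation']);return np.r_[c['cx']+f*q[0]/q[2],c['cy']+f*q[1]/q[2]]
def blobs(im,roi,fn,amin,k=4,close=0):
    """contours (full-image pixel coordinates, subpixel by upsampling) of fn(hsv) in roi=(u0,v0,u1,v1)"""
    u0,v0,u1,v1=roi
    b=cv2.resize(im[v0:v1,u0:u1],None,fx=k,fy=k,interpolation=cv2.INTER_CUBIC)
    m=fn(cv2.cvtColor(b,cv2.COLOR_BGR2HSV).astype(int)).astype(np.uint8)
    if close: m=cv2.morphologyEx(m,cv2.MORPH_CLOSE,np.ones((close,close)))
    cs,_=cv2.findContours(m,cv2.RETR_EXTERNAL,cv2.CHAIN_APPROX_NONE)
    return [(c[:,0]+.5)/k-.5+[u0,v0] for c in cs if cv2.contourArea(c)>amin*k*k]
def rect(xy):
    r=cv2.minAreaRect((xy*1000).astype(np.float32));(c,(w,h),a)=r
    if w<h: w,h,a=h,w,a+90
    return np.round([c[0],c[1],w,h,(a+90)%180-90],1) # mm, long side direction deg
E
python3 - <<'E'
from h import *
t=cv2.imread('pics/top0.png');s=cv2.imread('pics/scene0.png')
cream=lambda h:(h[...,1]>18)&(h[...,2]>150)&(h[...,0]<45)
white=lambda h:(h[...,2]>185)&(h[...,1]<60)
grey=lambda h:(h[...,2]<146)&(h[...,1]<30)
for z,r in((.048,(200,190,240,235)),(.042,(235,145,300,175))):
    for c in blobs(t,r,cream,15,close=7): print('cream top',rect(cast('top',c,z)),c.mean(0).round(1))
for z,r in((.048,(365,280,425,330)),(.042,(275,260,330,320))):
    for c in blobs(s,r,cream,15,close=7): print('cream scene',rect(cast('scene',c,z)),c.mean(0).round(1))
for c in blobs(t,(195,185,242,240),white,200,close=9): print('tray top',rect(cast('top',c,.005)))
for c in blobs(t,(295,155,385,205),white,200,close=9): print('fixture top',rect(cast('top',c,.012)))
for c in blobs(s,(235,180,325,265),white,200,close=9): print('fixture scene',rect(cast('scene',c,.012)))
for r in((236,145,262,210),(263,145,295,210)):
    for c in blobs(t,r,grey,200,close=5): print('row top z4',rect(cast('top',c,.004)),'z18',rect(cast('top',c,.018)))
for p in [(250,178),(277,185),(300,150)]: print(cv2.cvtColor(t,cv2.COLOR_BGR2HSV)[p[1],p[0]])
# nest/pedal crop
cv2.imwrite('pics/c3.png',np.hstack([cv2.resize(t[185:275,410:470],None,fx=5,fy=5,interpolation=3),cv2.resize(s[110:175,230:335],None,fx=4.5,fy=450/65,interpolation=3)]))
E
```

```text
cream top [433.4 370.3  39.   21.5  83.3] [214.4 222.3]
cream top [467.1 365.3  39.6  22.2  83.4] [216.7 212.5]
cream top [500.1 365.2  52.1  22.2  82.5] [216.7 202.8]
cream top [649.5 262.   44.4  23.   87.9] [249.5 161.1]
cream top [661.9 166.5  57.1  22.6 -89.6] [277.1 158.3]
cream scene [502.4 370.8  56.3  22.3  83.3] [386.4 304.8]
cream scene [469.  370.9  44.2  21.9  83.1] [397.1 298.7]
cream scene [435.1 376.7  45.3  22.1  81.8] [408.9 294.6]
cream scene [651.  265.7  43.6  22.   88.4] [314.3 302.1]
cream scene [662.9 169.3  56.1  21.7  89.6] [292.2 277.3]
tray top [467.3 368.3 118.4  94.   -6.8]
fixture top [601.3 -54.2 276.1 113.1 -84.4]
fixture scene [601.6 -49.5 268.5 108.1 -84.5]
row top z4 [595.3 265.2 178.2  69.4  -1.8] z18 [593.2 263.5 176.7  68.9  -1.8]
row top z4 [598.3 167.9 177.9  81.3  -1.6] z18 [596.1 166.9 176.5  80.7  -1.6]
[ 68   7 146]
[ 70   5 148]
[108  19 165]
```

View pics/c3.png

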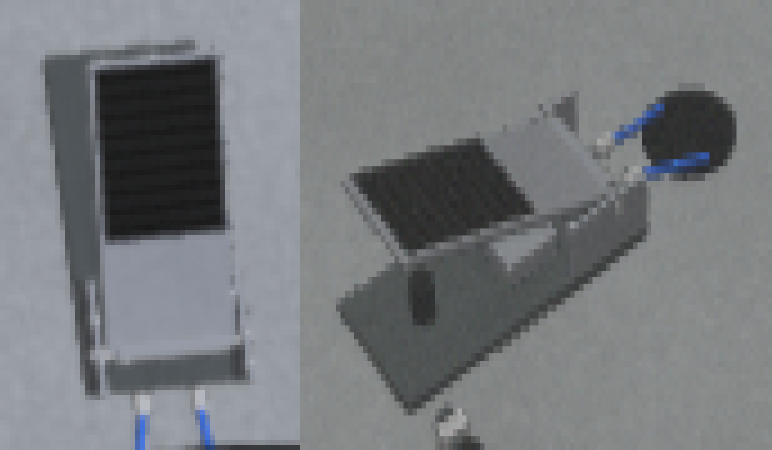

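The pedal is at about (440,228) in the top view, with the black rubber tread centred near (442,215) and the toe pointing away from the robot. The long housing is at roughly (0.501, 0.369), with its length at 83°. I'm moving there now.

Request:
{"fn": "drive_tool", "kwargs": {
  "rows": [
    [0, 0, -0.23, 0, 0, 0.955, 1],
    [0, 0, -0.23, 0, 0, 0.955, 1],
    [0, 0, -0.23, 0, 0, 0.955, 1],
    [0, 0, -0.23, 0, 0, 0.955, 1],
    [0.5, -0.572, 0, 0, 0, 0, 1],
    [0.5, -0.572, 0, 0, 0, 0, 1],
    [0.5, -0.572, 0, 0, 0, 0, 1],
    [0.5, -0.572, 0, 0, 0, 0, 1],
    [0.5, -0.572, 0, 0, 0, 0, 1],
    [0.5, -0.572, 0, 0, 0, 0, 1],
    [0.5, -0.572, 0, 0, 0, 0, 1],
    [0.5, -0.572, 0, 0, 0, 0, 1]
  ],
  "squeeze": 20
}}

```text
time: 1.6
ee_pos: [0.5013, -0.2985, 0.3022]
eef_rot: [[0.993, -0.122, -0.0], [-0.122, -0.993, 0.0], [-0.0, -0.0, -1.0]]
contact_force: [1.3, -0.6, 0.6]
grip_width: 1.001
finger_force: 0.0
```

```bash
cat >> h.py <<'E'
def to(x,y,z,yawdeg,n=1):
    """remaining shift in tool axes (units of 75 mm, split over n rows) and turn about tool z (0.1 rad units)"""
    s=robot.state();R=np.array(s['eef_rot']);p=np.array(s['ee_pos'])
    yaw=np.degrees(np.arctan2(R[1,0],R[0,0]));d=np.array([x,y,z])-p
    print('t %.2f'%s['time'],'pos',p.round(4),'yaw %.2f'%yaw,'tilt',R[:2,2].round(4),'q6 %.2f'%s['q'][5],'grip',round(s['grip_width'],3),s['finger_force'],'F',np.round(s['contact_force'],1))
    print(' shift',(R.T@d/.075/n).round(3),'turn',(-np.radians((yawdeg-yaw+180)%360-180)/.1/n).round(3))
E
python3 - <<'E'
from h import *
to(.501,.369,.3,-7,12)
E
```

```text
t 1.60 pos [ 0.5013 -0.2985  0.3022] yaw -7.00 tilt [-0.0003  0.0001] q6 1.04 grip 1.001 0.0 F [ 1.3 -0.6  0.6]
 shift [-0.091 -0.736  0.003] turn -0.0
```

Request:
{"fn": "drive_tool", "kwargs": {
  "rows": [
    [-0.091, -0.736, 0, 0, 0, 0, 1],
    [-0.091, -0.736, 0, 0, 0, 0, 1],
    [-0.091, -0.736, 0, 0, 0, 0, 1],
    [-0.091, -0.736, 0, 0, 0, 0, 1],
    [-0.091, -0.736, 0, 0, 0, 0, 1],
    [-0.091, -0.736, 0, 0, 0, 0, 1],
    [-0.091, -0.736, 0, 0, 0, 0, 1],
    [-0.091, -0.736, 0, 0, 0, 0, 1],
    [-0.091, -0.736, 0, 0, 0, 0, 1],
    [-0.091, -0.736, 0, 0, 0, 0, 1],
    [-0.091, -0.736, 0, 0, 0, 0, 1],
    [-0.091, -0.736, 0, 0, 0, 0, 1]
  ]
}}

```text
time: 3.1
ee_pos: [0.4993, 0.3693, 0.3021]
eef_rot: [[0.993, -0.122, -0.0], [-0.122, -0.993, -0.0], [-0.0, 0.0, -1.0]]
contact_force: [2.3, -0.4, 1.3]
grip_width: 1.003
finger_force: 0.0
```

Request:
{"fn": "drive_tool", "kwargs": {
  "rows": [
    [0, 0, 0.8, 0, 0, 0, 1],
    [0, 0, 0.8, 0, 0, 0, 1],
    [0, 0, 0.8, 0, 0, 0, 1],
    [0, 0, 0.4, 0, 0, 0, 1],
    [0, 0, 0, 0, 0, 0, 1]
  ]
}}

```text
time: 3.72
ee_pos: [0.4987, 0.3669, 0.0902]
eef_rot: [[0.993, -0.122, -0.004], [-0.122, -0.993, -0.002], [-0.004, 0.003, -1.0]]
contact_force: [0.3, -0.1, 0.2]
grip_width: 1.001
finger_force: 0.0
```

```bash
python3 - <<'E'
from h import *
to(.501,.369,.0325,-7)
im=eyes.get_image('scene')[:,:,::-1]
cv2.imwrite('pics/s1.png',cv2.resize(im[240:340,340:460],None,fx=5,fy=5,interpolation=3))
E
```

```text
t 3.73 pos [0.4987 0.3669 0.0902] yaw -7.00 tilt [-0.0041 -0.0025] q6 2.22 grip 1.001 0.0 F [ 0.3 -0.1  0.2]
 shift [ 0.03  -0.034  0.768] turn -0.0
```

View pics/s1.png

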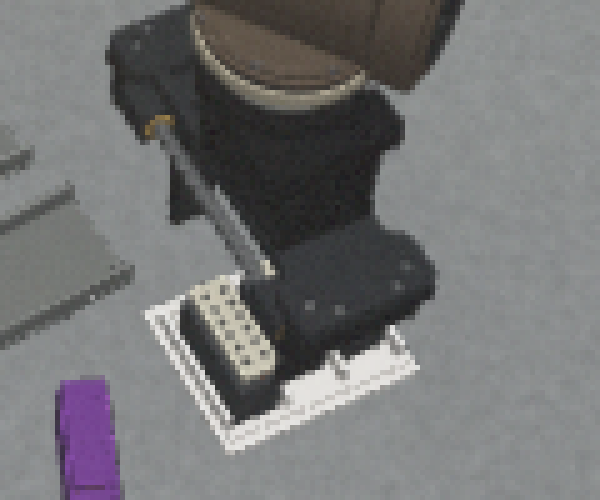

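The gripper sits square over the long housing, with its fingers off both ends. Lowering and gripping it.

Request:
{"fn": "drive_tool", "kwargs": {
  "rows": [
    [0.03, -0.034, 0.4, 0, 0, 0, 1],
    [0, 0, 0.368, 0, 0, 0, 1],
    [0, 0, 0, 0, 0, 0, 1],
    [0, 0, 0, 0, 0, 0, -0.2],
    [0, 0, 0, 0, 0, 0, -0.2],
    [0, 0, 0, 0, 0, 0, -0.2],
    [0, 0, 0, 0, 0, 0, -0.2],
    [0, 0, 0, 0, 0, 0, -0.2]
  ]
}}

```text
time: 4.78
ee_pos: [0.5023, 0.3698, 0.0352]
eef_rot: [[0.993, -0.122, 0.0], [-0.122, -0.993, 0.0], [0.0, -0.0, -1.0]]
contact_force: [-0.1, -0.2, 4.8]
grip_width: 0.63
finger_force: 20.0
```

```bash
python3 - <<'E'
from h import *
to(.501,.369,.0325,-7)
E
```

```text
t 4.78 pos [0.5023 0.3698 0.0352] yaw -7.00 tilt [0.0004 0.0001] q6 2.22 grip 0.63 19.999337196350098 F [-0.1 -0.2  4.8]
 shift [-0.016  0.012  0.036] turn -0.001
```

Request:
{"fn": "drive_tool", "kwargs": {
  "rows": [
    [0, 0, -0.5, 0, 0, 0, -0.2],
    [0, 0, -0.65, 0, 0, 0, -0.2],
    [0, 0, 0, 0, 0, -0.73, -0.2],
    [0, 0, 0, 0, 0, -0.73, -0.2],
    [0, 0, 0, 0, 0, -0.73, -0.2],
    [-0.293, 0.54, 0, 0, 0, 0, -0.2],
    [-0.293, 0.54, 0, 0, 0, 0, -0.2],
    [-0.293, 0.54, 0, 0, 0, 0, -0.2],
    [-0.293, 0.54, 0, 0, 0, 0, -0.2],
    [0, 0, 0.5, 0, 0, 0, -0.2],
    [0, 0, 0.4, 0, 0, 0, -0.2],
    [0, 0, 0, 0, 0, 0, -0.2]
  ]
}}

```text
time: 6.28
ee_pos: [0.4295, 0.1996, 0.0523]
eef_rot: [[0.995, 0.096, -0.003], [0.096, -0.995, -0.001], [-0.004, 0.001, -1.0]]
contact_force: [0.4, 0.1, 0.2]
grip_width: 0.63
finger_force: 20.0
```

```bash
python3 - <<'E'
from h import *
to(.43,.2,.0302,5.5)
E
```

```text
t 6.28 pos [0.4295 0.1996 0.0523] yaw 5.53 tilt [-0.0035 -0.0012] q6 1.77 grip 0.63 19.998601377010345 F [0.4 0.1 0.2]
 shift [ 0.008 -0.005  0.294] turn 0.006
```

Request:
{"fn": "drive_tool", "kwargs": {
  "rows": [
    [0, 0, 0.2, 0, 0, 0, -0.2],
    [0, 0, 0.1, 0, 0, 0, -0.2],
    [0, 0, 0, 0, 0, 0, -0.2],
    [0, 0, 0, 0, 0, 0, -0.2]
  ]
}}

```text
time: 6.78
ee_pos: [0.4305, 0.2001, 0.0314]
eef_rot: [[0.995, 0.097, 0.0], [0.097, -0.995, 0.0], [0.0, 0.0, -1.0]]
contact_force: [0.2, -0.4, -0.3]
grip_width: 0.627
finger_force: 20.0
```

Request:
{"fn": "drive_tool", "kwargs": {
  "rows": [
    [0, 0, 0, 0, 0, 0, 0.5],
    [0, 0, 0, 0, 0, 0, 0.5],
    [0, 0, 0, 0, 0, 0, 0.6]
  ]
}}

```text
time: 7.15
ee_pos: [0.4304, 0.2, 0.0312]
eef_rot: [[0.995, 0.097, 0.0], [0.097, -0.995, -0.0], [0.0, 0.0, -1.0]]
contact_force: [-0.0, -0.0, 0.2]
grip_width: 0.784
finger_force: 0.0
```

```bash
python3 - <<'E'
from h import *
to(.43,.2,.0302,5.5)
E
```

```text
t 7.15 pos [0.4304 0.2    0.0312] yaw 5.54 tilt [ 0.0002 -0.    ] q6 1.77 grip 0.784 0.0 F [-0.  -0.   0.2]
 shift [-0.005 -0.001  0.013] turn 0.008
```

Request:
{"fn": "drive_tool", "kwargs": {
  "rows": [
    [0, 0, -0.6, 0, 0, 0, 0.6],
    [0, 0, -0.6, 0, 0, 0, 0.6],
    [0, 0, -0.4, 0, 0, -0.98, 0.6],
    [0, 0, -0.4, 0, 0, -0.98, 0.6],
    [0, 0, -0.4, 0, 0, -0.98, 0.6],
    [0, 0, -0.4, 0, 0, -0.98, 0.6],
    [0, 0, -0.4, 0, 0, -0.98, 0.6],
    [0, 0, -0.4, 0, 0, -0.98, 0.6],
    [0, 0, 0, 0, 0, -0.98, 0.6],
    [0, 0, 0, 0, 0, -0.98, 0.6]
  ]
}}

```text
time: 8.4
ee_pos: [0.4302, 0.1999, 0.3014]
eef_rot: [[0.634, 0.773, 0.001], [0.773, -0.634, 0.0], [0.0, 0.0, -1.0]]
contact_force: [-0.3, -0.6, -0.3]
grip_width: 0.8
finger_force: 0.0
```

```bash
python3 - <<'E'
from h import *
to(.4304,.2,.030,95.5)
cream=lambda h:(h[...,1]>18)&(h[...,2]>150)&(h[...,0]<45)
for n in('scene','top'):
    im=np.ascontiguousarray(eyes.get_image(n)[:,:,::-1]); cv2.imwrite(f'pics/{n}2.png',im)
    u,v=pix(n,[.4304,.2,.043]).astype(int); print(n,u,v)
    for c in blobs(im,(u-25,v-22,u+25,v+22),cream,10,close=7): print(rect(cast(n,c,.043)))
E
```

```text
t 8.40 pos [0.4302 0.1999 0.3014] yaw 50.65 tilt [0.0006 0.0001] q6 0.98 grip 0.8 0.0 F [-0.3 -0.6 -0.3]
 shift [1.000e-03 0.000e+00 3.619e+00] turn -7.827
scene 369 248
[431.  201.3  56.4  22.6 -85. ]
top 264 224
[423.3 198.7  22.3  11.4 -82. ]
```

```bash
python3 - <<'E'
from h import *
a=np.radians(5.5);R=np.array([[np.cos(a),-np.sin(a)],[np.sin(a),np.cos(a)]]);o=np.array([593.5,28])
for n,f,roi in(('top','top0',(290,150,390,210)),('scene','scene0',(232,175,330,270)),('scene','scene2',(232,175,330,270))):
    im=cv2.imread(f'pics/{f}.png')
    for th in (185,200,212):
        cs=blobs(im,roi,lambda h:(h[...,2]>th),100,close=9)
        c=max(cs,key=len);l=(cast(n,c,.012)*1000-o)@R
        def ln(m,i): # fit line of coord i against the other; return value at 0 and slope deg
            q=l[m];p=np.polyfit(q[:,1-i],q[:,i],1);r=abs(q[:,i]-np.polyval(p,q[:,1-i]));k=r<2
            p=np.polyfit(q[k,1-i],q[k,i],1);return np.round([p[1],np.degrees(np.arctan(p[0])),k.sum()],1)
        ok=abs(l[:,1])<45
        print(f,th,'+y',ln((l[:,1]>45)&(abs(l[:,0])<40),1),'+x',ln((l[:,0]>40)&ok,0),'-x',ln((l[:,0]<-40)&ok,0))
    dk=blobs(im,(300,160,340,200) if n=='top' else (265,210,312,255),lambda h:h[...,2]<105,8)
    for c in dk: l=(cast(n,c,.058)*1000-o)@R; print('  guide',l.min(0).round(1),l.max(0).round(1))
im=cv2.imread('pics/top0.png')
g=blobs(im,(263,140,297,212),lambda h:(h[...,2]<146),5)
# row_long, wall profile across (columns) from the top picture
gg=cv2.cvtColor(im,cv2.COLOR_BGR2GRAY)
for v in(175,190): print(v,gg[v,260:296].tolist())
print('col',gg[195:212,277].tolist())
E
```

```text
top0 185 +y [53.8  0.1 89. ] +x [ 55.   -0.4 102. ] -x [-55.3   0.4 103. ]
top0 200 +y [52.8  0.1 89. ] +x [ 53.7  -0.4 102. ] -x [-54.5   0.3 103. ]
top0 212 +y [52.3  0.2 89. ] +x [ 52.7  -0.4 102. ] -x [-53.9   0.2 103. ]
  guide [-27.7  23.6] [23.4 40.5]
  guide [-27.2 -42. ] [ 23.2 -24.4]
scene0 185 +y [55.4  0.1 92. ] +x [53.9  0.  82. ] -x [-52.6  -0.4  81. ]
scene0 200 +y [52.1  3.8  8. ] +x [53.   0.2 89. ] -x [-49.8   2.3  52. ]Traceback (most recent call last):
  File "<stdin>", line 12, in <module>
  File "<stdin>", line 9, in ln
    raise TypeError("expected non-empty vector for x")
TypeError: expected non-empty vector for x
```

The nest comes out at about (0.594, 0.0284) with its axes turned 5.5°, and the two cameras agree once the known-grip bias is taken off. Regripping by the long faces.

Request:
{"fn": "drive_tool", "kwargs": {
  "rows": [
    [0, 0, 0.25, 0, 0, -0.98, 0.6],
    [0, 0, 0.25, 0, 0, -0.98, 0.6],
    [0, 0, 0.25, 0, 0, -0.98, 0.6],
    [0, 0, 0.25, 0, 0, -0.98, 0.6],
    [0, 0, 0.25, 0, 0, -0.98, 0.6],
    [0, 0, 0.25, 0, 0, -0.98, 0.6],
    [0, 0, 0.25, 0, 0, -0.98, 0.6],
    [0, 0, 0.25, 0, 0, -0.97, 0.6],
    [0, 0, 0.6, 0, 0, 0, 0.6],
    [0, 0, 0.5, 0, 0, 0, 0.6],
    [0, 0, 0.4, 0, 0, 0, 0.6],
    [0, 0, 0, 0, 0, 0, 0.6]
  ]
}}

```text
time: 10.0
ee_pos: [0.4295, 0.1997, 0.0371]
eef_rot: [[-0.091, 0.996, -0.004], [0.996, 0.091, -0.001], [-0.001, -0.004, -1.0]]
contact_force: [-0.7, 0.2, -0.1]
grip_width: 0.8
finger_force: 0.0
```

```bash
python3 - <<'E'
from h import *
to(.4304,.2,.028,95.5)
E
```

```text
t 10.00 pos [0.4295 0.1997 0.0371] yaw 95.22 tilt [-0.0037 -0.0012] q6 0.20 grip 0.8 0.0 F [-0.7  0.2 -0.1]
 shift [0.003 0.013 0.121] turn -0.049
```

Request:
{"fn": "drive_tool", "kwargs": {
  "rows": [
    [0, 0, 0.03, 0, 0, -0.05, 0.6],
    [0, 0, 0, 0, 0, 0, 0.6],
    [0, 0, 0, 0, 0, 0, -0.9],
    [0, 0, 0, 0, 0, 0, -0.9],
    [0, 0, 0, 0, 0, 0, -0.9],
    [0, 0, 0, 0, 0, 0, -0.9],
    [0, 0, 0, 0, 0, 0, -0.9],
    [0, 0, 0, 0, 0, 0, -0.9]
  ]
}}

```text
time: 11.0
ee_pos: [0.4303, 0.2, 0.0363]
eef_rot: [[-0.098, 0.995, -0.0], [0.995, 0.098, -0.0], [-0.0, -0.0, -1.0]]
contact_force: [0.3, 0.0, 0.3]
grip_width: 0.271
finger_force: 20.0
```

```bash
python3 - <<'E'
from h import *
to(.4304,.2,.12,95.5)
im=np.ascontiguousarray(eyes.get_image('scene')[:,:,::-1])
cream=lambda h:(h[...,1]>18)&(h[...,2]>150)&(h[...,0]<45)
for c in blobs(im,(344,226,394,270),cream,10,close=7): print(rect(cast('scene',c,.043)))
E
```

```text
t 11.00 pos [0.4303 0.2    0.0363] yaw 95.62 tilt [-0.0001 -0.0001] q6 0.20 grip 0.271 19.999719858169556 F [0.3 0.  0.3]
 shift [ 0.000e+00  1.000e-03 -1.116e+00] turn 0.02
[429.6 217.1  25.2  22.7 -85.9]
```

The grip is about 8 mm too high, so I'm opening slightly, lowering and gripping again.

Request:
{"fn": "drive_tool", "kwargs": {
  "rows": [
    [0, 0, 0, 0, 0, 0, -0.2],
    [0, 0, 0, 0, 0, 0, -0.2],
    [0, 0, 0.11, 0, 0, 0.02, -0.2],
    [0, 0, 0, 0, 0, 0, -0.2],
    [0, 0, 0, 0, 0, 0, -0.9],
    [0, 0, 0, 0, 0, 0, -0.9],
    [0, 0, 0, 0, 0, 0, -0.9],
    [0, 0, 0, 0, 0, 0, -0.9]
  ]
}}

```text
time: 12.05
ee_pos: [0.4304, 0.2, 0.0281]
eef_rot: [[-0.096, 0.995, 0.0], [0.995, 0.096, -0.0], [-0.0, 0.0, -1.0]]
contact_force: [-0.4, -0.1, -1.0]
grip_width: 0.273
finger_force: 20.0
```

```bash
python3 - <<'E'
from h import *
to(.4304,.2,.12,95.5)
E
```

```text
t 12.05 pos [0.4304 0.2    0.0281] yaw 95.50 tilt [ 0.0001 -0.0001] q6 0.20 grip 0.273 19.998994767665863 F [-0.4 -0.1 -1. ]
 shift [-0.000e+00  1.000e-03 -1.225e+00] turn 0.0
```

Request:
{"fn": "drive_tool", "kwargs": {
  "rows": [
    [0, 0, -0.65, 0, 0, 0, -0.9],
    [0, 0, -0.64, 0, 0, 0, -0.9],
    [-0.497, 0.389, 0, 0, 0, 0, -0.9],
    [-0.497, 0.389, 0, 0, 0, 0, -0.9],
    [-0.497, 0.389, 0, 0, 0, 0, -0.9],
    [-0.497, 0.389, 0, 0, 0, 0, -0.9],
    [-0.497, 0.389, 0, 0, 0, 0, -0.9],
    [0, 0, 0, 0, 0, 0, -0.9],
    [0, 0, 0, 0, 0, 0, -0.9]
  ]
}}

```text
time: 13.18
ee_pos: [0.5928, 0.0286, 0.1245]
eef_rot: [[-0.095, 0.995, -0.001], [0.995, 0.095, 0.0], [0.0, -0.001, -1.0]]
contact_force: [0.1, 0.6, -0.3]
grip_width: 0.275
finger_force: 20.0
```

```bash
python3 - <<'E'
from h import *
to(.5936,.0284,.05,95.5)
im=np.ascontiguousarray(eyes.get_image('scene')[:,:,::-1]); cv2.imwrite('pics/s3.png',cv2.resize(im[170:270,230:350],None,fx=5,fy=5,interpolation=3))
E
```

```text
t 13.18 pos [0.5928 0.0286 0.1245] yaw 95.48 tilt [-0.0011  0.0001] q6 -0.16 grip 0.275 19.99911457300186 F [ 0.1  0.6 -0.3]
 shift [-0.004  0.012  0.993] turn -0.004
```

View pics/s3.png

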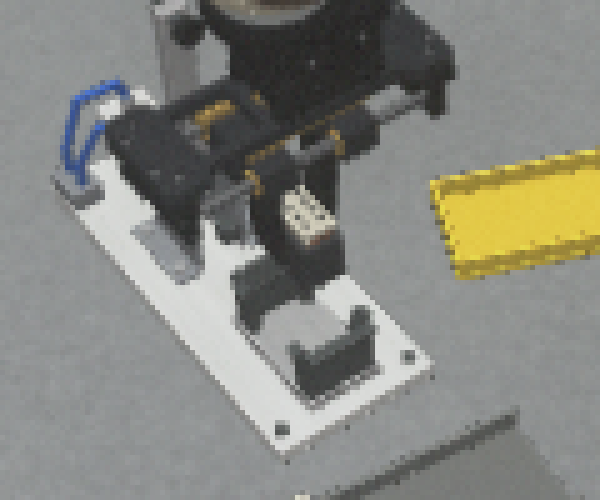

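The housing hangs upright over the nest, cover up. Lowering it in stages and watching the force.

Request:
{"fn": "drive_tool", "kwargs": {
  "rows": [
    [-0.004, 0.006, 0.3, 0, 0, 0, -0.9],
    [0, 0, 0.25, 0, 0, 0, -0.9],
    [0, 0, 0.2, 0, 0, 0, -0.9],
    [0, 0, 0.1, 0, 0, 0, -0.9],
    [0, 0, 0, 0, 0, 0, -0.9]
  ]
}}

```text
time: 13.85
ee_pos: [0.5937, 0.0284, 0.0609]
eef_rot: [[-0.096, 0.995, -0.001], [0.995, 0.096, -0.0], [0.0, -0.001, -1.0]]
contact_force: [0.6, -0.3, -0.7]
grip_width: 0.272
finger_force: 20.0
```

```bash
python3 - <<'E'
from h import *
to(.5936,.0284,.0482,95.5)
E
```

```text
t 13.85 pos [0.5937 0.0284 0.0609] yaw 95.52 tilt [-0.0005 -0.0001] q6 -0.16 grip 0.272 19.999149441719055 F [ 0.6 -0.3 -0.7]
 shift [-0.    -0.002  0.169] turn 0.003
```

No contact. Lowering the rest of the way.

Request:
{"fn": "drive_tool", "kwargs": {
  "rows": [
    [0, 0, 0.1, 0, 0, 0, -0.9],
    [0, 0, 0.065, 0, 0, 0, -0.9],
    [0, 0, 0, 0, 0, 0, -0.9],
    [0, 0, 0, 0, 0, 0, -0.9]
  ]
}}

```text
time: 14.35
ee_pos: [0.5939, 0.0282, 0.0488]
eef_rot: [[-0.096, 0.995, 0.0], [0.995, 0.096, -0.0], [-0.0, 0.0, -1.0]]
contact_force: [0.9, -0.6, -0.1]
grip_width: 0.27
finger_force: 20.0
```

```bash
python3 - <<'E'
from h import *
to(.5936,.0284,.0482,95.5)
E
```

```text
t 14.35 pos [0.5939 0.0282 0.0488] yaw 95.50 tilt [ 0.0001 -0.0001] q6 -0.16 grip 0.27 19.999013543128967 F [ 0.9 -0.6 -0.1]
 shift [ 0.004 -0.004  0.007] turn -0.0
```

Request:
{"fn": "drive_tool", "kwargs": {
  "rows": [
    [0, 0, 0, 0, 0, 0, 0.1],
    [0, 0, 0, 0, 0, 0, 0.1],
    [0, 0, 0, 0, 0, 0, 0.1],
    [0, 0, -0.3, 0, 0, 0, 0.1],
    [0, 0, -0.7, 0, 0, 0, 0.1],
    [0, 0, -0.75, 0, 0, 0, 0.1],
    [0, 0, -0.75, 0, 0, 0, 0.1],
    [0, 0, -0.75, 0, 0, 0, 0.1]
  ]
}}

```text
time: 15.35
ee_pos: [0.5935, 0.0282, 0.2945]
eef_rot: [[-0.096, 0.995, 0.0], [0.995, 0.096, -0.0], [-0.0, 0.0, -1.0]]
contact_force: [0.4, 0.1, -0.7]
grip_width: 0.549
finger_force: 0.0
```

```bash
python3 - <<'E'
from h import *
to(.5936,.0284,.0482,95.5)
cream=lambda h:(h[...,1]>18)&(h[...,2]>150)&(h[...,0]<45)
im=np.ascontiguousarray(eyes.get_image('scene')[:,:,::-1])
u,v=pix('scene',[.5936,.0284,.063]).astype(int)
for c in blobs(im,(u-25,v-22,u+25,v+22),cream,10,close=7): print('cover z.063',rect(cast('scene',c,.063)),'z.058',rect(cast('scene',c,.058)))
# pedal: rubber in both first pictures, base in scene
t=cv2.imread('pics/top0.png');s=cv2.imread('pics/scene0.png')
for n,i,r in(('top',t,(420,190,462,240)),('scene',s,(245,125,310,165))):
    for c in blobs(i,r,lambda h:h[...,2]<65,60,close=9): print(n,'rubber z.08',rect(cast(n,c,.078)),c.mean(0).round(1),c.min(0),c.max(0))
for n,i,r in(('top',t,(410,185,470,270)),('scene',s,(232,105,330,175))):
    for c in blobs(i,r,lambda h:h[...,2]<120,60,close=9): print(n,'base z.012',rect(cast(n,c,.012)))
E
```

```text
t 15.35 pos [0.5935 0.0282 0.2945] yaw 95.50 tilt [ 0.0003 -0.0001] q6 -0.16 grip 0.549 0.0 F [ 0.4  0.1 -0.7]
 shift [3.000e-03 0.000e+00 3.284e+00] turn -0.0
cover z.063 [594.3  29.8  56.8  21.9 -84.5] z.058 [592.5  25.8  57.1  22.  -84.5]
top rubber z.08 [ 480.5 -399.6  117.7   81.     3.9] [441.6 214.4] [429.125 196.625] [454.125 232.125]
scene rubber z.08 [ 479.6 -392.7  120.3   76.9  -12.4] [261.9 137.8] [244.625 130.125] [280.875 145.625]
top base z.012 [ 438.1 -409.7  241.3  124.5    7.3]
scene base z.012 [ 404.  -442.6  375.   253.    20.3]
```

The cover measures (593.7, 28.5) mm after the bias correction, so the housing is seated in the nest. On to the pedal, with the tread point at about (0.497, -0.393).

Request:
{"fn": "drive_tool", "kwargs": {
  "rows": [
    [-0.683, -0.227, 0, 0, 0, 0, -1],
    [-0.683, -0.227, 0, 0, 0, 0, -1],
    [-0.683, -0.227, 0, 0, 0, 0, -1],
    [-0.683, -0.227, 0, 0, 0, 0, -1],
    [-0.683, -0.227, 0, 0, 0, 0, -1],
    [-0.683, -0.227, 0, 0, 0, 0, -1],
    [-0.683, -0.227, 0, 0, 0, 0, -1],
    [-0.683, -0.227, 0, 0, 0, 0, -1],
    [0, 0, 0.7, 0, 0, 0, -1],
    [0, 0, 0.7, 0, 0, 0, -1],
    [0, 0, 0.7, 0, 0, 0, -1],
    [0, 0, 0, 0, 0, 0, -1]
  ]
}}

```text
time: 16.9
ee_pos: [0.4963, -0.3917, 0.1317]
eef_rot: [[-0.096, 0.995, -0.005], [0.995, 0.096, 0.005], [0.005, -0.004, -1.0]]
contact_force: [-0.1, 0.1, 0.5]
grip_width: 0.004
finger_force: 0.0
```

```bash
python3 - <<'E'
from h import *
to(.497,-.393,.0613,95.5)
im=np.ascontiguousarray(eyes.get_image('scene')[:,:,::-1]); im2=np.ascontiguousarray(eyes.get_image('top')[:,:,::-1])
cv2.imwrite('pics/s4.png',np.hstack([cv2.resize(im[90:190,225:345],None,fx=4,fy=4,interpolation=3),cv2.resize(im2[185:285,400:480],None,fx=4,fy=4,interpolation=3)]))
E
```

```text
t 16.90 pos [ 0.4963 -0.3917  0.1317] yaw 95.49 tilt [-0.0049  0.0047] q6 -0.87 grip 0.004 0.0 F [-0.1  0.1  0.5]
 shift [-0.023  0.011  0.939] turn -0.002
```

View pics/s4.png

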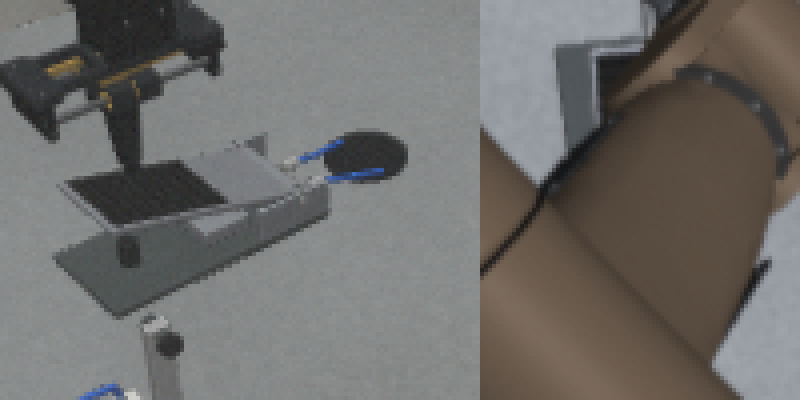

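The fingertips are over the rubber tread. Pushing down.

Request:
{"fn": "drive_tool", "kwargs": {
  "rows": [
    [0, 0, 0.2, 0, 0, 0, -1],
    [0, 0, 0.15, 0, 0, 0, -1],
    [0, 0.02, 0.12, 0, 0, 0, -1],
    [0, 0.02, 0.12, 0, 0, 0, -1],
    [0, 0.02, 0.12, 0, 0, 0, -1],
    [0, 0.02, 0.12, 0, 0, 0, -1],
    [0, 0.01, 0.1, 0, 0, 0, -1],
    [0, 0, 0, 0, 0, 0, -1]
  ]
}}

```text
time: 18.0
ee_pos: [0.505, -0.3922, 0.0656]
eef_rot: [[-0.096, 0.995, 0.001], [0.995, 0.096, -0.001], [-0.001, 0.001, -1.0]]
contact_force: [0.5, 3.5, 10.4]
grip_width: 0.001
finger_force: 5.5
```

```bash
python3 - <<'E'
from h import *
to(.503,-.392,.061,95.5)
E
```

```text
t 18.00 pos [ 0.505  -0.3922  0.0656] yaw 95.51 tilt [ 0.0013 -0.0008] q6 -0.86 grip 0.001 5.507969681953213 F [ 0.5  3.5 10.4]
 shift [ 0.005 -0.027  0.061] turn 0.001
```

Request:
{"fn": "drive_tool", "kwargs": {
  "rows": [
    [0, 0, 0.05, 0, 0, 0, -1],
    [0, 0, 0.03, 0, 0, 0, -1],
    [0, 0, 0, 0, 0, 0, -1],
    [0, 0, 0, 0, 0, 0, -1]
  ]
}}

```text
time: 18.5
ee_pos: [0.5053, -0.3922, 0.061]
eef_rot: [[-0.096, 0.995, 0.002], [0.995, 0.096, -0.002], [-0.002, 0.002, -1.0]]
contact_force: [0.1, 5.8, 19.0]
grip_width: 0.004
finger_force: 9.4
```

Request:
{"fn": "drive_tool", "kwargs": {
  "rows": [
    [0, 0, 0.03, 0, 0, 0, -1],
    [0, 0, 0, 0, 0, 0, -1],
    [0, 0, 0, 0, 0, 0, -1],
    [0, 0, 0, 0, 0, 0, -1],
    [0, 0, 0, 0, 0, 0, -1]
  ]
}}

```text
time: 19.12
ee_pos: [0.5054, -0.3923, 0.0608]
eef_rot: [[-0.096, 0.995, 0.003], [0.995, 0.096, -0.002], [-0.003, 0.003, -1.0]]
contact_force: [-5.3, 9.9, 39.0]
grip_width: 0.007
finger_force: 19.5
```

```bash
python3 - <<'E'
from h import *
to(.503,-.392,.061,95.5)
im=np.ascontiguousarray(eyes.get_image('scene')[:,:,::-1])
cv2.imwrite('pics/s5.png',np.hstack([cv2.resize(im[90:190,235:325],None,fx=4,fy=4,interpolation=3),cv2.resize(im[165:265,230:330],None,fx=4,fy=4,interpolation=3)]))
E
```

```text
t 19.12 pos [ 0.5054 -0.3923  0.0608] yaw 95.51 tilt [ 0.0031 -0.0023] q6 -0.86 grip 0.007 19.537164894863963 F [-5.3  9.9 39. ]
 shift [ 0.007 -0.031 -0.002] turn 0.002
```

View pics/s5.png

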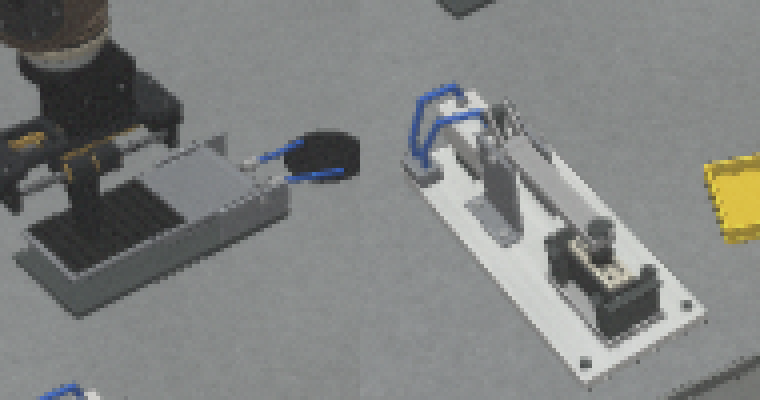

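The treadle is level on its stop and the clamp arm is closed on the cover. Letting the pedal up slowly.

Request:
{"fn": "drive_tool", "kwargs": {
  "rows": [
    [0, 0, -0.15, 0, 0, 0, -1],
    [0, 0, -0.2, 0, 0, 0, -1],
    [0, 0, -0.25, 0, 0, 0, -1],
    [0, 0, -0.4, 0, 0, 0, -1],
    [0, 0, -0.7, 0, 0, 0, -0.5],
    [0, 0, -0.7, 0, 0, 0, 0.1],
    [0, 0, -0.7, 0, 0, 0, 0.1]
  ]
}}

```text
time: 20.05
ee_pos: [0.504, -0.3919, 0.2918]
eef_rot: [[-0.096, 0.995, 0.0], [0.995, 0.096, -0.0], [-0.0, 0.0, -1.0]]
contact_force: [0.5, 0.0, 0.1]
grip_width: 0.268
finger_force: 0.0
```

```bash
python3 - <<'E'
from h import *
to(.5937,.0285,.3,95.5,8)
cream=lambda h:(h[...,1]>18)&(h[...,2]>150)&(h[...,0]<45)
for n in('scene','top'):
    im=np.ascontiguousarray(eyes.get_image(n)[:,:,::-1]); cv2.imwrite(f'pics/{n}6.png',im)
    u,v=pix(n,[.5937,.0285,.058]).astype(int)
    for c in blobs(im,(u-25,v-22,u+25,v+22),cream,10,close=7): print(n,'cover z.058',rect(cast(n,c,.058)),'z.063',rect(cast(n,c,.063)))
    # row_long: dark wall lines; contour of row by darkness vs bench, local edges
g=cv2.cvtColor(im,cv2.COLOR_BGR2GRAY)
g0=cv2.cvtColor(cv2.imread('pics/top0.png'),cv2.COLOR_BGR2GRAY)
for v in(175,185,195): print(v,g0[v,260:296].tolist())
print('col',g0[194:212,277].tolist())
s0=cv2.cvtColor(cv2.imread('pics/scene0.png'),cv2.COLOR_BGR2GRAY)
# sample scene along the row's y line at x=.56, at z=.018 and z=.004
for z in(.018,.004):
    print('scene z',z,[(y,int(s0[tuple(np.round(pix('scene',[.56,y/1000,z])[::-1]).astype(int))])) for y in range(120,222,3)])
E
```

```text
t 20.05 pos [ 0.504  -0.3919  0.2918] yaw 95.49 tilt [ 0.     -0.0001] q6 -0.86 grip 0.268 0.0 F [0.5 0.  0.1]
 shift [ 0.683  0.216 -0.014] turn -0.0
scene cover z.058 [594.1  29.2  56.4  21.7 -85. ] z.063 [595.9  33.2  56.1  21.6 -85. ]
top cover z.058 [591.2  28.2  44.6  20.9 -86.8] z.063 [590.4  28.3  44.4  20.8 -86.8]
175 [159, 161, 161, 160, 159, 157, 138, 111, 142, 145, 146, 147, 146, 146, 146, 146, 146, 147, 147, 147, 147, 147, 147, 147, 148, 147, 138, 121, 151, 158, 158, 157, 157, 157, 160, 160]
185 [156, 157, 157, 157, 153, 136, 136, 134, 146, 146, 147, 147, 147, 147, 147, 148, 147, 147, 148, 148, 148, 148, 148, 148, 146, 136, 167, 140, 154, 154, 156, 157, 157, 155, 156, 158]
195 [155, 157, 155, 155, 158, 163, 112, 143, 147, 148, 148, 148, 148, 148, 149, 148, 149, 148, 148, 149, 149, 149, 149, 149, 150, 147, 120, 151, 157, 156, 157, 158, 158, 161, 162, 161]
col [148, 148, 149, 149, 149, 148, 149, 149, 150, 154, 152, 152, 152, 150, 150, 154, 156, 155]
scene z 0.018 [(120, 140), (123, 139), (126, 137), (129, 137), (132, 138), (135, 119), (138, 119), (141, 78), (144, 77), (147, 97), (150, 114), (153, 117), (156, 117), (159, 114), (162, 113), (165, 114), (168, 116), (171, 116), (174, 112), (177, 116), (180, 115), (183, 115), (186, 117), (189, 113), (192, 112), (195, 114), (198, 116), (201, 115), (204, 123), (207, 123), (210, 82), (213, 79), (216, 93), (219, 132)]
scene z 0.004 [(120, 137), (123, 126), (126, 126), (129, 81), (132, 77), (135, 94), (138, 94), (141, 113), (144, 112), (147, 112), (150, 113), (153, 115), (156, 115), (159, 115), (162, 113), (165, 113), (168, 113), (171, 113), (174, 115), (177, 115), (180, 117), (183, 115), (186, 114), (189, 115), (192, 114), (195, 112), (198, 121), (201, 87), (204, 77), (207, 77), (210, 105), (213, 129), (216, 133), (219, 130)]
```

The cover is home: its outline fits the z = 58 mm plane and it is fully visible, so the clamp is open. `row_long`'s centre line is y ≈ 0.1696 at x = 0.561, and its axis is at about −1.7°. Back to the nest.

Request:
{"fn": "drive_tool", "kwargs": {
  "rows": [
    [0.683, 0.216, 0, 0, 0, 0, 0.1],
    [0.683, 0.216, 0, 0, 0, 0, 0.1],
    [0.683, 0.216, 0, 0, 0, 0, 0.1],
    [0.683, 0.216, 0, 0, 0, 0, 0.1],
    [0.683, 0.216, 0, 0, 0, 0, 0.1],
    [0.683, 0.216, 0, 0, 0, 0, 0.1],
    [0.683, 0.216, 0, 0, 0, 0, 0.1],
    [0.683, 0.216, 0, 0, 0, 0, 0.1],
    [0, 0, 0.7, 0, 0, 0, 0.1],
    [0, 0, 0.7, 0, 0, 0, 0.1],
    [0, 0, 0.2, 0, 0, 0, 0.1],
    [0, 0, 0, 0, 0, 0, 0.1]
  ]
}}

```text
time: 21.65
ee_pos: [0.5942, 0.028, 0.1695]
eef_rot: [[-0.096, 0.995, -0.001], [0.995, 0.096, -0.0], [0.0, -0.001, -1.0]]
contact_force: [0.6, 0.4, 0.7]
grip_width: 0.552
finger_force: 0.0
```

```bash
python3 - <<'E'
from h import *
to(.5937,.0283,.048,95.5)
E
```

```text
t 21.65 pos [0.5942 0.028  0.1695] yaw 95.48 tilt [-0.0009 -0.    ] q6 -0.16 grip 0.552 0.0 F [0.6 0.4 0.7]
 shift [ 0.004 -0.005  1.621] turn -0.003
```

Request:
{"fn": "drive_tool", "kwargs": {
  "rows": [
    [0.004, -0.005, 0.5, 0, 0, 0, 0.1],
    [0, 0, 0.5, 0, 0, 0, 0.1],
    [0, 0, 0.35, 0, 0, 0, 0.1],
    [0, 0, 0.25, 0, 0, 0, 0.1],
    [0, 0, 0, 0, 0, 0, 0.1],
    [0, 0, 0, 0, 0, 0, -0.9],
    [0, 0, 0, 0, 0, 0, -0.9],
    [0, 0, 0, 0, 0, 0, -0.9],
    [0, 0, 0, 0, 0, 0, -0.9]
  ]
}}

```text
time: 22.78
ee_pos: [0.5939, 0.0284, 0.0501]
eef_rot: [[-0.096, 0.995, 0.001], [0.995, 0.096, -0.0], [-0.0, 0.001, -1.0]]
contact_force: [-0.4, -1.0, 6.8]
grip_width: 0.275
finger_force: 20.0
```

```bash
python3 - <<'E'
from h import *
to(.5937,.0283,.048,95.5)
E
```

```text
t 22.77 pos [0.5939 0.0284 0.0501] yaw 95.50 tilt [ 0.0009 -0.0002] q6 -0.16 grip 0.275 19.99753475189209 F [-0.4 -1.   6.8]
 shift [-0.002 -0.003  0.028] turn 0.001
```

Request:
{"fn": "drive_tool", "kwargs": {
  "rows": [
    [0, 0, -0.4, 0, 0, 0, -0.9],
    [0, 0, -0.73, 0, 0, 0, -0.9],
    [0, 0, 0, 0, 0, 0.628, -0.9],
    [0, 0, 0, 0, 0, 0.628, -0.9],
    [0.623, -0.165, 0, 0, 0, 0, -0.9],
    [0.623, -0.165, 0, 0, 0, 0, -0.9],
    [0.623, -0.165, 0, 0, 0, 0, -0.9],
    [0, 0, 0, 0, 0, 0, -0.9],
    [0, 0, 0, 0, 0, 0, -0.9]
  ]
}}

```text
time: 23.9
ee_pos: [0.5607, 0.1695, 0.1341]
eef_rot: [[0.029, 1.0, -0.0], [1.0, -0.029, -0.0], [-0.0, -0.0, -1.0]]
contact_force: [0.0, 0.7, -1.1]
grip_width: 0.272
finger_force: 20.0
```

```bash
python3 - <<'E'
from h import *
to(.561,.1696,.0345,88.3)
cream=lambda h:(h[...,1]>18)&(h[...,2]>150)&(h[...,0]<45)
im=np.ascontiguousarray(eyes.get_image('scene')[:,:,::-1])
zt=robot.state()['ee_pos'][2]+.008
u,v=pix('scene',[.561,.1696,zt]).astype(int)
for c in blobs(im,(u-25,v-25,u+25,v+25),cream,10,close=7): print(rect(cast('scene',c,zt)))
E
```

```text
t 23.90 pos [0.5607 0.1695 0.1341] yaw 88.34 tilt [-0.0001 -0.0003] q6 0.21 grip 0.272 19.99570995569229 F [ 0.   0.7 -1.1]
 shift [0.002 0.004 1.328] turn 0.006
[561.3 181.8  36.3  21.9  87.5]
[4.734e+02 1.381e+02 2.320e+01 1.060e+01 3.000e-01]
```

Request:
{"fn": "drive_tool", "kwargs": {
  "rows": [
    [0, 0, 0.45, 0, 0, 0, -0.9],
    [0, 0, 0.4, 0, 0, 0, -0.9],
    [0, 0, 0.25, 0, 0, 0, -0.9],
    [0, 0, 0.13, 0, 0, 0, -0.9],
    [0, 0, 0, 0, 0, 0, -0.9],
    [0, 0, 0, 0, 0, 0, -0.9]
  ]
}}

```text
time: 24.7
ee_pos: [0.5612, 0.1695, 0.0426]
eef_rot: [[0.03, 1.0, 0.001], [1.0, -0.03, 0.0], [0.0, 0.001, -1.0]]
contact_force: [-1.0, 0.4, -0.5]
grip_width: 0.269
finger_force: 20.0
```

```bash
python3 - <<'E'
from h import *
to(.561,.1696,.0343,88.3)
E
```

```text
t 24.70 pos [0.5612 0.1695 0.0426] yaw 88.28 tilt [0.0011 0.0001] q6 0.21 grip 0.269 19.99585121870041 F [-1.   0.4 -0.5]
 shift [ 0.002 -0.002  0.111] turn -0.003
```

Request:
{"fn": "drive_tool", "kwargs": {
  "rows": [
    [0, 0, 0.07, 0, 0, 0, -0.9],
    [0, 0, 0.035, 0, 0, 0, -0.9],
    [0, 0, 0, 0, 0, 0, -0.9],
    [0, 0, 0, 0, 0, 0, -0.9]
  ]
}}

```text
time: 25.2
ee_pos: [0.5607, 0.1698, 0.0341]
eef_rot: [[0.029, 1.0, 0.0], [1.0, -0.029, -0.0], [-0.0, 0.0, -1.0]]
contact_force: [0.3, 0.3, 0.2]
grip_width: 0.27
finger_force: 20.0
```

The housing is on the floor. Releasing it, lifting, and checking.

Request:
{"fn": "drive_tool", "kwargs": {
  "rows": [
    [0, 0, 0, 0, 0, 0, -0.1],
    [0, 0, 0, 0, 0, 0, -0.1],
    [0, 0, 0, 0, 0, 0, -0.1],
    [0, 0, -0.3, 0, 0, 0, -0.1],
    [0, 0, -0.7, 0, 0, 0, -0.1],
    [0, 0, -0.75, 0, 0, 0, -0.1],
    [0, 0, -0.75, 0, 0, 0, -0.1],
    [0, -0.7, -0.2, 0, 0, 0, -0.1],
    [0, -0.7, 0, 0, 0, 0, -0.1],
    [0, 0, 0, 0, 0, 0, -0.1]
  ]
}}

```text
time: 26.45
ee_pos: [0.4529, 0.1729, 0.2372]
eef_rot: [[0.028, 1.0, -0.0], [1.0, -0.028, -0.0], [-0.0, -0.0, -1.0]]
contact_force: [0.4, -0.5, 0.9]
grip_width: 0.451
finger_force: 0.0
```

```bash
python3 - <<'E'
from h import *
to(.561,.1696,.3,88.3)
cream=lambda h:(h[...,1]>18)&(h[...,2]>150)&(h[...,0]<45)
im=np.ascontiguousarray(eyes.get_image('scene')[:,:,::-1])
for c in blobs(im,(265,255,345,325),cream,15,close=7): print('z.042',rect(cast('scene',c,.042)))
cv2.imwrite('pics/s7.png',np.hstack([cv2.resize(im[235:335,265:365],None,fx=4,fy=4,interpolation=3),cv2.resize(im[100:200,235:335],None,fx=4,fy=4,interpolation=3)]))
E
```

```text
t 26.45 pos [0.4529 0.1729 0.2372] yaw 88.37 tilt [-0.0002 -0.0001] q6 0.26 grip 0.451 0.0 F [ 0.4 -0.5  0.9]
 shift [-0.003  1.442 -0.837] turn 0.012
z.042 [651.  265.9  43.8  22.2  87.6]
z.042 [663.1 169.4  56.5  22.1  89.6]
z.042 [560.7 170.1  57.9  23.1  87.2]
```

View pics/s7.png

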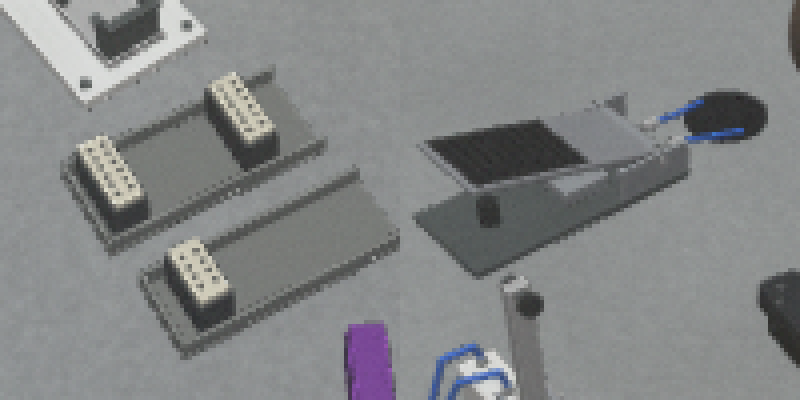

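The housing stands cover up and square in `row_long`, within about 1 mm of the centre line. The pedal is up, the clamp is open and the neighbours haven't moved.

```bash
python3 -c "
from plant import robot
print(robot.hand_in())"
```

```text
the job is handed in; nothing more can be done
None
```

I handed the job in at about 26 s: the long housing's cover was pressed home by the clamp, and the housing stands cover up and square in `row_long`, with the pedal up and the clamp open; hand-in returned no verdict.

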